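Load the test kiln and close it onto its lid switch

TASK

Get the little test kiln ready to fire: stand the smaller of the two pinch pots from the ware board upright in the middle of the kiln shelf, then put the lid on gently so that it sits flat and square on the rim, with its steel tongue between the guide cheeks holding the lid-switch pin down. Leave the other pot and the wooden rib on the board as they are.

Things in the scene. Friction and masses are not known exactly. Their poses are not given: they have to be found in the camera images.
- kiln: Fixed octagonal top-loading test kiln, cream brick in a steel jacket, 236 mm across flats, open on top. Origin: on the table under its centre; z up; -x points out of its front, where a grey control box (96 mm wide, reaching 180 mm from the kiln's axis; a knob on its face to 197 mm) carries the lid switch.
- kiln_shelf (a point): Centre of the top face of the kiln shelf, a flat octagonal slab 136 mm across flats, 62 mm above the table, at the bottom of the chamber. The chamber is 160 mm across flats inside (flats to front, back and sides) and 58 mm deep from rim to shelf. Axes as the kiln's.
- kiln_rim (a point): Centre of the open top at the level of the flat brick rim (120 mm above the table). Axes as the kiln's. With the lid properly on, the lid's frame coincides with this one.
- pin_top (a point): Top of the round steel switch pin (12 mm thick), on the kiln's -x axis 150 mm from its centre; free, it stands 127 mm above the table, 7 mm above the rim. It stands midway between two steel guide cheeks with inner faces at y = -18 and +18 mm, from x = -168 to -132 mm of the kiln frame, upright to 134 mm above the table, then flaring out to a 51 mm wide mouth at 147 mm.
- pin (a joint): Travel of the lid-switch pin in m: 0 is free (up), it grows as the pin is pressed down, stop at 0.010. Spring of 0.5 N at 0 rising to 1.5 N at the stop; it springs back when released. Under the properly seated lid it reads about 0.007.
- lid: Loose octagonal kiln lid of cream brick with a steel band, 236 mm across flats, 26 mm thick, 0.55 to 0.78 kg, lying right way up on the table. Origin: centre of its flat underside; z up. A steel tongue, 28 mm wide, 4 mm thick, sticks out along -x, flush with the underside, to 170 mm from the centre. The centre of mass lies under the middle of the grip bar.
- lid_grip (a point): Middle of the lid's wooden grip bar, 74 mm above the lid's underside. The bar runs along the lid's y: 124 mm long, 20 mm thick in x with flat sides, 24 mm high (62 to 86 mm over the underside), on two posts 46 mm either side of the middle; 36 mm free under it. Axes as the lid's.
- lid_tongue (a point): Point on the underside of the lid's tongue, 150 mm out from the lid's centre, that must come down on the pin. Axes as the lid's.
- small_pot: The smaller of the two grey clay pinch pots (58 mm in its x, 64 mm in its y, 36 mm high; the widest part is near the rim, the foot about 52 mm), 0.11 to 0.22 kg, open at the top. Origin: centre of its underside; z up. It starts turned up to 0.85 rad either way.
- large_pot: The larger clay pinch pot (78 x 85 x 52 mm high), a bystander. Origin: centre of its underside.
- ware_board: Fixed plywood ware board, 360 x 105 mm (long in its x), top 12 mm above the table; the two pots and the rib stand on it in a row about 120 mm apart, in any order. Origin: centre of its underside.
- wooden_rib: Flat kidney-shaped wooden rib (62 x 100 x 8 mm, long in its y), a bystander lying on the ware board. Origin: centre of its underside.
Things that resemble listed ones, but are neither listed nor needed, are in the scene too. What is shaped like the small_pot but orange or yellow is not meant.

How it is judged:
By the outcome, as a careful person would: the job done as asked, in the order asked, and still so for the second after the job is handed in, with the robot touching nothing.
It also fails if it takes over 58 s, if anything falls off the work surface, if the arm or the gripper's body presses on something with over 40 N, if the wrist force passes 120 N, or if a joint passes its speed limit or range.

ROBOT

A 6-joint arm with a two-finger parallel gripper is mounted at the origin on a cart in front of the work surface, level with it; the furniture and walls round the work are solid. World frame = base frame: x ahead of the robot, y to its left, z up, the work surface at z = 0. Lengths are in mm, angles in rad, forces in N, time in s.
With the tool pointing down it reaches from about 325 to 775 mm from the base axis. Payload 5.5 kg.
Tool frame: the origin (TCP) lies midway between the tips of the shut fingers; the grasp point (between the pads) lies 19 mm behind it; z points along the fingers, y is the direction in which the jaws open and shut (so a half turn about z gives the same grasp; the last joint's range is limited). The gripper opens to 85 mm and grips with 20 to 120 N. Pads are 22 mm wide; open, the fingers measure 114 mm over their backs; the gripper's body (76 mm by 85 mm) begins 54 mm behind the grasp point. The pads swing forward as they close: fully open they stand 13 mm farther back than shut.
Start: joints at [1.112, 0.091, 1.231, -0, 1.82, -0.057], TCP at [234.651, 552.228, 231.275] pointing down, gripper open.
Joint ranges: [-2.87, 2.87], [-0.86, 2.18], [0.17, 2.46], [-1.51, 4.65], [0.06, 2.69], [-2.65, 2.65]. Speed limits (rad/s): [2.57, 2.57, 3.01, 3.14, 3.14, 3.14].

INTERFACE

Orientations are given as a rotation vector (axis times angle).
In Python, from plant import ctrl, viewer, ticket, finder gives the robot as it stands. The module is installed in compiled form; this text tells all that it offers.
- The arm moves only by the tool move_arm, never from a script. Its argument "rows" is a list that holds one entry, the list of rows, each a list of 4 numbers: the shift along the tool's x, y, z each as a share of 40 cm, from -1 to 1, then the turn about the tool's z as a share of 45 degrees, from -1 to 1. A call has exactly 5 rows; each row is the pose to reach, as a shift and turn from the pose commanded when the call began, along the tool's axes at that moment; what a row does not reach only later rows make up. A row lasts 1/10 s, in which the tool goes at most 50 mm and 8.59 degrees, less where a joint would pass 70% of its speed; a pose out of reach is approached as far as the arm can. A call with a number of a shift or a turn outside -1 to 1 is refused whole. A call with a gripper value outside its range is refused whole. "jaw" is the opening in per cent of the stroke, from 0 (shut) to 100 (fully open), set as the call begins (left out, the last holds). The fingers move at their own pace and stop on an object; "grip_force" is the grip in N (left out, the last holds). Time passes only in rows, so rows that repeat a pose let the fingers close, or fill a call up. It gives the time, the measured TCP pose, the force and the opening at its end, in the units of the state.
- ctrl.sense(): the state, without advancing time (a new reading comes with each control period).
- viewer.snapshot(name): name is "scene" or "side" or "wrist"; returns a dict with "pixels" (420x560x3 uint8, red, green, blue), "mtx" (3x3 intrinsics, pixels), "D" ([k1, k2, p1, p2, k3] as OpenCV has them; the pictures are not rectified), "R" (3x3) and "t" (3): a world point X has camera coordinates R X + t; the wrist camera has in their place "mount" (4x4, takes a point from camera to tool coordinates, whose origin is the TCP and whose axes are the flange's). Camera axes: x right, y down, z forward; pixel columns grow to the right and rows downward; lengths in mm; the calibration is good to about 2 mm. A picture is of the moment at which its call begins: read the wrist's pose just before it. There is no depth.
- ticket.hand_in(): hands the job in, once; it reports no verdict.
Trained networks look in the newest picture that a camera, given by its name, has taken for a name from the list of things; names that differ only in an ending like _2 or _b are one class to them, and where a whole thing is asked for, a point or a joint stands for the part that bears it (a point fixed in the world has none). Each returns a list of dicts, best first, with "confidence" (0 to 1); they miss things now and then, are a little off and sometimes report something else, mostly with a low value. They report only what shows in the picture. A call takes as long as a camera call. They do not tell look-alikes from the thing itself.
- finder.find_in(camera, thing): "xyz" ([x, y, z] in mm, in world coordinates, good to about 4 mm: the middle of the surface that is visible of it).
- finder.cut_out(camera, thing): "region" (420x560 bool, what is visible of it).
- finder.pinpoint(camera, thing): "xyz" ([x, y, z] in mm, in world coordinates, good to about 4 mm: a listed point, or the origin of a listed thing).
The state is a dict: "time": time; "joints": joint angles; "joint_velocities": joint speeds; "joint_torque": joint torques, N m; "tool_pos": TCP position; "tcp_rot": TCP orientation; "wrist_force": force on the tool from outside, world axes, zero at the start; "ft_torque": the same for the moment, N m; "gripper_width": finger opening in mm.
Only numpy, scipy, OpenCV 4.12 (cv2) and the standard library are available. Lean on these libraries where they do the work, as an engineer would, in place of code of your own. Each camera call takes 0.05 s, during which the arm holds its last target.

## Working session

There is one attempt and no reset: what is moved stays moved. The work goes in short steps, Python scripts to look and compute and a tool call to move; the robot and the scene stay as the last step left them, time stands still between calls to the robot, and variables do not carry over. Pictures are saved under pics/ and viewed, and the job is handed in when it is done.

Besides the shell and the picture viewer there is one more tool, called after "Request:" as name(argument=value, ...) on one line, values as JSON. move_arm: Moves the arm, as the interface text tells. Its arguments: {"type":"object","properties":{"rows":{"type":"array","items":{"type":"array","items":{"type":"array","items":{"type":"number","minimum":-1,"maximum":1}}}},"jaw":{"type":"number"},"grip_force":{"type":"number"}},"required":["rows"]}

```bash
mkdir -p pics
cat > h.py <<'E'
import numpy as np, cv2
from scipy.spatial.transform import Rotation as Ro
from plant import ctrl, viewer, ticket, finder
def snap(n,f=None):
    s=viewer.snapshot(n)
    if f: cv2.imwrite(f'pics/{f}.png',cv2.cvtColor(np.array(s['pixels']),cv2.COLOR_RGB2BGR))
    return s
def campose(s,st=None):
    if 'R' in s: return np.array(s['R']),np.array(s['t']).ravel()
    M=np.array(s['mount']);Rt=Ro.from_rotvec(st['tcp_rot']).as_matrix();p=np.array(st['tool_pos'])
    Rwc=Rt@M[:3,:3];pw=Rt@M[:3,3]+p
    return Rwc.T,-Rwc.T@pw
def proj(s,X,st=None):
    R,t=campose(s,st)
    return cv2.projectPoints(np.float64(X).reshape(-1,3),cv2.Rodrigues(R)[0],t,np.array(s['mtx']),np.array(s['D']))[0].reshape(-1,2)
def back(s,uv,z,st=None):
    R,t=campose(s,st)
    n=cv2.undistortPoints(np.float64(uv).reshape(-1,1,2),np.array(s['mtx']),np.array(s['D'])).reshape(-1,2)
    d=np.c_[n,np.ones(len(n))]@R; c=-R.T@t
    return c+d*((z-c[2])/d[:,2])[:,None]
E
python3 - <<'E'
from h import *
np.set_printoptions(precision=1,suppress=True)
st=ctrl.sense(); print(st)
for n in ['scene','side','wrist']:
    s=snap(n,n+'0')
    for th in ['kiln_rim','pin_top','lid','lid_grip','lid_tongue','small_pot','large_pot','wooden_rib','ware_board','kiln']:
        r=finder.pinpoint(n,th)
        print(n,th,[(np.round(q['xyz']),round(q['confidence'],2), np.round(proj(s,q['xyz'],st)[0])) for q in r[:4]])
print(ctrl.sense()['time'])
E
```

```text
{'time': 0.0, 'joints': array([ 1.1,  0.1,  1.2, -0. ,  1.8, -0.1]), 'joint_velocities': array([ 0., -0.,  0.,  0.,  0., -0.]), 'joint_torque': array([ -0. , -45.9, -41.8,  -0. ,   0. ,   0. ]), 'tool_pos': array([234.5, 551.9, 230.1]), 'tcp_rot': array([-0.6, -3.1,  0. ]), 'wrist_force': array([-0.4,  0.3,  0.1]), 'ft_torque': array([-0., -0.,  0.]), 'gripper_width': 85.1799996936251}
scene kiln_rim [(array([552., 284., 120.]), 0.63, array([209., 174.]))]
scene pin_top []
scene lid [(array([ 505., -208.,    3.]), 0.9, array([318., 300.]))]
scene lid_grip [(array([ 504., -212.,   73.]), 0.72, array([320., 279.]))]
scene lid_tongue [(array([ 354., -213.,   -1.]), 0.81, array([273., 334.])), (array([586.,   8.,  10.]), 0.48, array([281., 243.])), (array([694.,   3.,  11.]), 0.45, array([310., 227.]))]
scene small_pot [(array([700.,   5.,  12.]), 0.81, array([311., 226.])), (array([738., 134.,  -1.]), 0.7, array([290., 206.])), (array([ 756., -121.,   -1.]), 0.69, array([357., 242.])), (array([827., 178.,  -6.]), 0.67, array([300., 191.]))]
scene large_pot [(array([460.,  18.,  16.]), 0
[... 779 characters left out ...]
, 224.])), (array([825., 184.,   2.]), 0.51, array([331., 191.])), (array([736., 127.,  -4.]), 0.49, array([318., 207.]))]
side large_pot [(array([458.,  19.,  11.]), 0.81, array([249., 250.]))]
side wooden_rib [(array([589.,  11.,  10.]), 0.57, array([296., 236.]))]
side ware_board [(array([574.,   6.,  -2.]), 0.92, array([292., 243.]))]
side kiln [(array([550., 282.,   3.]), 0.86, array([239., 200.])), (array([458.,  15.,  13.]), 0.47, array([250., 250.]))]
wrist kiln_rim []
wrist pin_top [(array([401., 282., 129.]), 0.46, array([122., 415.]))]
wrist lid []
wrist lid_grip []
wrist lid_tongue []
wrist small_pot []
wrist large_pot []
wrist wooden_rib []
wrist ware_board []
wrist kiln []
1.65
```

View pics/scene0.png

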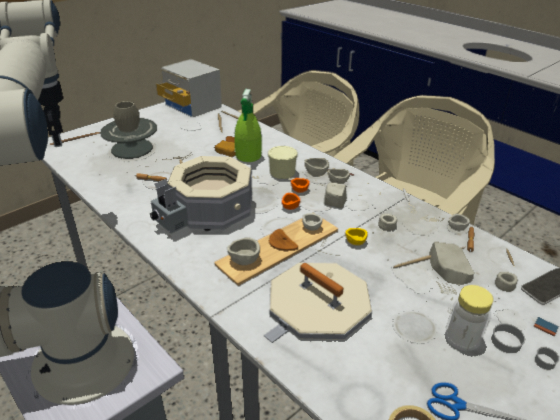

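View pics/side0.png

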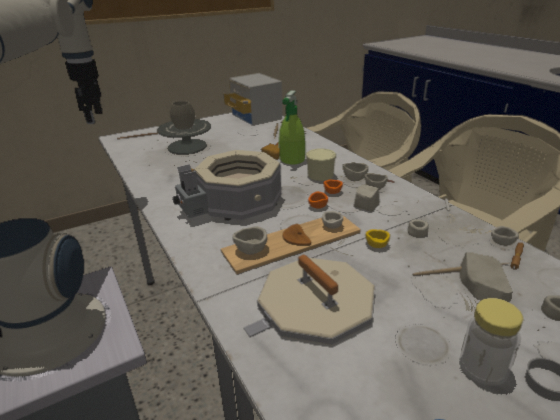

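View pics/wrist0.png

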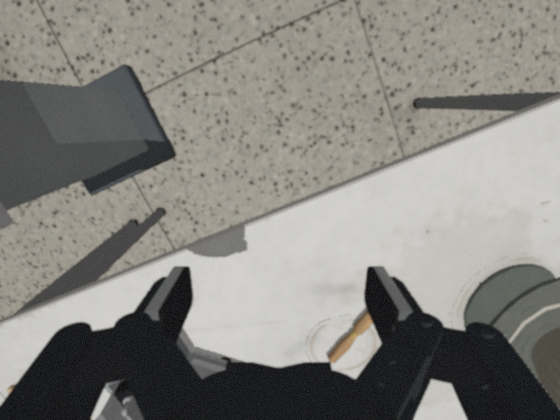

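Run:
```python
import cv2,numpy as np
a=cv2.imread('pics/scene0.png');b=cv2.imread('pics/side0.png')
c=cv2.resize(a[170:270,260:390],None,fx=4,fy=4,interpolation=2)
d=cv2.resize(b[170:270,270:400],None,fx=4,fy=4,interpolation=2)
cv2.imwrite('pics/crop0.png',c);cv2.imwrite('pics/crop1.png',d)
```

```text
(no output)
```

View pics/crop0.png

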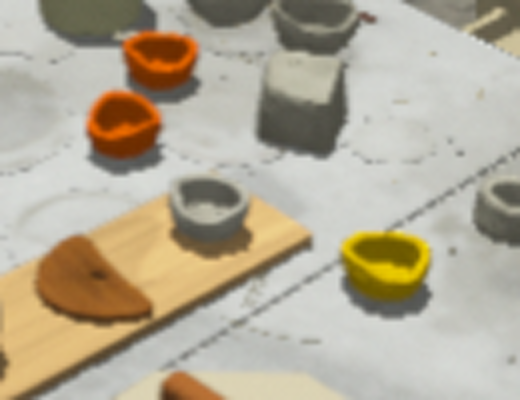

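View pics/crop1.png

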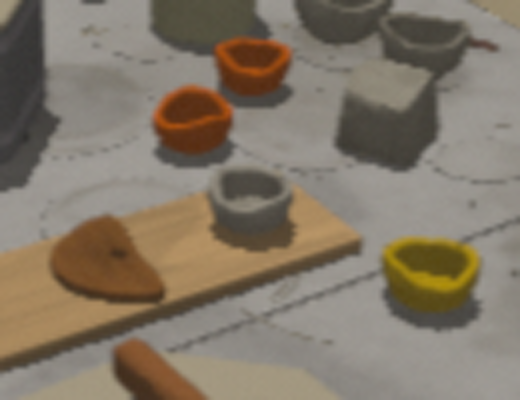

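Run:
```python
from h import *
np.set_printoptions(precision=3,suppress=True)
st=ctrl.sense();R=Ro.from_rotvec(st['tcp_rot']).as_matrix();print(R,st['time'])
s=viewer.snapshot('wrist');print(np.array(s['mount']),s['mtx'])
s2=viewer.snapshot('scene')
for th in ['ware_board','small_pot']:
  for r in finder.cut_out('scene',th)[:3]:
    m=np.array(r['region']).astype(np.uint8); n,_,stt,c=cv2.connectedComponentsWithStats(m)
    print(th,r['confidence'],m.sum(),c[1:3])
    P=back(s2,np.argwhere(m)[:,::-1],12 if th=='ware_board' else 40); print(cv2.minAreaRect(np.float32(P[:,:2])))
```

```text
[[-0.92   0.391 -0.   ]
 [ 0.391  0.92  -0.   ]
 [ 0.    -0.    -1.   ]] 1.65
[[  -0.      -0.948   -0.319   81.536]
 [   1.      -0.      -0.001    0.911]
 [   0.001   -0.319    0.948 -144.52 ]
 [   0.       0.       0.       1.   ]] [[304.285   0.    278.178]
 [  0.    304.285 208.   ]
 [  0.      0.      1.   ]]
ware_board 0.69 2275 [[274.484 251.284]]
((569.7454223632812, 3.2972183227539062), (115.90485382080078, 361.74066162109375), 87.82875061035156)
small_pot 0.88 331 [[355.701 235.879]]
((728.3427734375, -137.74778747558594), (79.77561950683594, 61.603919982910156), 48.090049743652344)
small_pot 0.64 227 [[290.242 200.802]]
((718.9234008789062, 110.72075653076172), (81.93295288085938, 51.371036529541016), 47.008663177490234)
small_pot 0.63 298 [[310.963 221.389]]
((687.70458984375, -5.2846527099609375), (83.21876525878906, 56.25607681274414), 43.30673599243164)
```

Request:
move_arm(rows=[[[-0.111,-0.056,0,0.19],[-0.222,-0.112,0,0.38],[-0.333,-0.168,0,0.57],[-0.444,-0.224,0,0.76],[-0.555,-0.28,0,0.95]]], jaw=100)

```text
time: 2.35
tool_pos: [396.1, 360.7, 231.5]
tcp_rot: [1.713, 2.633, 0.001]
wrist_force: [0.3, 0.3, -0.2]
gripper_width: 85.4
```

```bash
cat >> h.py <<'E'
def plan(target,yaw=None):
    "target world TCP; yaw = desired angle of tool y from world x (deg). prints shares"
    st=ctrl.sense();R=Ro.from_rotvec(st['tcp_rot']).as_matrix()
    d=R.T@(np.array(target)-st['tool_pos'])/400
    y=np.degrees(np.arctan2(R[1,1],R[0,1])); t=0
    if yaw is not None: t=-((yaw-y+90)%180-90)/45
    print('t',round(st['time'],2),'pos',np.round(st['tool_pos'],1),'yaw',round(y,2),'tilt',np.round(R[:,2],3),'F',np.round(st['wrist_force'],1),'w',round(st['gripper_width'],1),'j',np.round(st['joints'],2))
    print('shares',np.round(d,4),'turn',round(t,3),'mm',round(np.linalg.norm(d)*400,1))
E
python3 -c "
from h import *
plan([699,5,195],0)"
```

```text
t 2.35 pos [396.1 360.7 231.5] yaw 23.9 tilt [ 0.001  0.    -1.   ] F [ 0.3  0.3 -0.2] w 85.4 j [ 0.68 -0.08  1.4  -0.    1.82  0.26]
shares [-1.1199  0.3321  0.0913] turn 0.531 mm 468.7
```

Request:
move_arm(rows=[[[-0.119,0.035,0,0.106],[-0.238,0.07,0,0.212],[-0.357,0.105,0,0.318],[-0.476,0.14,0,0.424],[-0.595,0.175,0,0.53]]])

```text
time: 2.85
tool_pos: [557.7, 172.2, 231.5]
tcp_rot: [2.218, 2.225, 0.001]
wrist_force: [0.4, 1.2, 0.2]
gripper_width: 85.2
```

```bash
python3 -c "
from h import *
plan([699,5,195],0)"
```

```text
t 2.85 pos [557.7 172.2 231.5] yaw 0.18 tilt [ 0.001  0.    -1.   ] F [0.4 1.2 0.2] w 85.2 j [0.24 0.05 1.28 0.   1.82 0.24]
shares [-0.4192  0.3519  0.0914] turn 0.004 mm 221.9
```

Request:
move_arm(rows=[[[-0.094,0.079,0.01,0],[-0.188,0.158,0.03,0],[-0.282,0.237,0.055,0],[-0.37,0.31,0.08,0],[-0.41,0.345,0.09,0]]])

```text
time: 3.35
tool_pos: [696.9, 7.1, 192.6]
tcp_rot: [-2.217, -2.224, 0.004]
wrist_force: [-0.1, 0.8, 0.3]
gripper_width: 85.4
```

Run:
```python
from h import *
plan([699,5,195],0)
st=ctrl.sense(); s=snap('wrist','wrist1')
for f in ('pinpoint','find_in'):
  for q in getattr(finder,f)('wrist','small_pot')[:3]: print(f,np.round(q['xyz'],1),round(q['confidence'],2),proj(s,q['xyz'],st))
for q in finder.cut_out('wrist','small_pot')[:2]:
    m=np.array(q['region']).astype(np.uint8);np.save('m.npy',m)
    c=max(cv2.findContours(m,0,1)[0],key=cv2.contourArea).reshape(-1,2)
    for z in (46,36):
        P=back(s,c,z,st)[:,:2]; e=cv2.fitEllipse(np.float32(P)); print(q['confidence'],m.sum(),z,np.round(e[0],1),np.round(e[1],1),e[2])
plan([699,5,195],0)
```

```text
t 3.35 pos [696.9   7.1 192.6] yaw 0.18 tilt [-0.003 -0.001 -1.   ] F [-0.1  0.8  0.3] w 85.4 j [-0.04  0.36  0.99 -0.    1.79 -0.04]
shares [-0.0052  0.0052 -0.006 ] turn 0.004 mm 3.8
pinpoint [826.7 182.4   3.5] 0.94 [[410.58043997  10.53032105]]
pinpoint [700.3   4.6  17.2] 0.87 [[281.04571921 188.1989125 ]]
pinpoint [736.4 131.4  -1.6] 0.85 [[316.75968214  64.28440532]]
find_in [740.7 134.6  19. ] 0.92 [[323.90515043  57.97696579]]
find_in [696.8   2.7  37.6] 0.89 [[277.76538081 195.11017858]]
find_in [ 753.5 -125.3   28. ] 0.58 [[324.93675703 295.99752288]]
0.88 1917 46 [ 749.4 -104.3] [52.3 66.5] 19.662656784057617
0.88 1917 36 [ 751.2 -111. ] [54.1 68.7] 19.66265869140625
0.71 3555 46 [735.  128.5] [53.8 59.8] 118.04105377197266
0.71 3555 36 [736.2 129.9] [55.6 61.8] 118.04105377197266
t 3.55 pos [695.6  10.9 194.8] yaw 0.34 tilt [-0.001  0.001 -1.   ] F [ 0.1  1.  -0.4] w 85.4 j [-0.03  0.35  0.99  0.    1.79 -0.04]
shares [-0.0148  0.0083 -0.0005] turn 0.008 mm 6.8
```

View pics/wrist1.png

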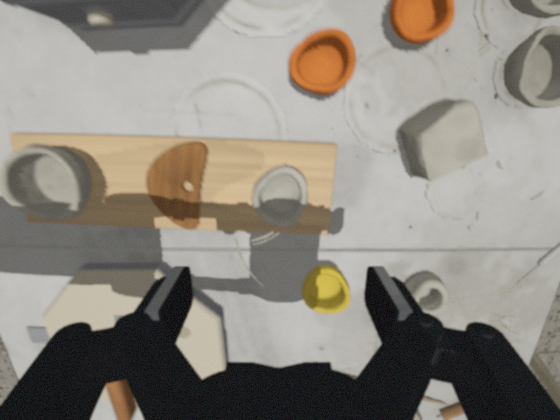

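Run:
```python
from h import *
st=ctrl.sense(); s=snap('wrist','wrist2'); plan([699,5,195],0)
im=cv2.imread('pics/wrist2.png')
cr=im[130:250,210:350]; cv2.imwrite('pics/crop2.png',cv2.resize(cr,None,fx=5,fy=5,interpolation=2))
for q in finder.cut_out('wrist','small_pot'):
    m=np.array(q['region']).astype(np.uint8)
    c=max(cv2.findContours(m,0,1)[0],key=cv2.contourArea).reshape(-1,2)
    if np.linalg.norm(c.mean(0)-[280,194])>20: continue
    np.save('m.npy',m)
    for z in (48,40):
        P=back(s,c,z,st)[:,:2]; e=cv2.fitEllipse(np.float32(P)); print(q['confidence'],m.sum(),z,np.round(e[0],1),np.round(e[1],1),e[2],P.min(0),P.max(0))
        print(cv2.minAreaRect(np.float32(P)))
print([ (np.round(q['xyz'],1),round(q['confidence'],2)) for q in finder.pinpoint('wrist','small_pot')])
```

```text
t 3.6 pos [695.5  11.7 195.7] yaw 0.41 tilt [ 0.     0.001 -1.   ] F [-0.1  0.8 -0.5] w 85.1 j [-0.03  0.35  0.99  0.    1.79 -0.04]
shares [-0.0168  0.0086  0.0017] turn 0.009 mm 7.6
0.84 2658 48 [698.2   5.5] [54.9 62.7] 169.2405548095703 [669.91512598 -25.08724515] [724.31170182  36.51606711]
((697.0715942382812, 5.688079833984375), (54.38462448120117, 61.52845001220703), 0.34762904047966003)
0.84 2658 40 [698.3   3.1] [56.5 64.4] 169.24057006835938 [669.208488   -28.33503416] [725.09850624  34.95957939]
((697.1105346679688, 3.285226821899414), (55.877716064453125, 63.21770477294922), 0.34763190150260925)
[(array([736.1, 130.8,  -4.7]), 0.94), (array([698.2,   8.5,  16.2]), 0.76), (array([825.7, 182.5,   3.9]), 0.75), (array([ 751.7, -116.9,    2. ]), 0.63), (array([459.7,  15.3,  11.1]), 0.32)]
```

View pics/crop2.png

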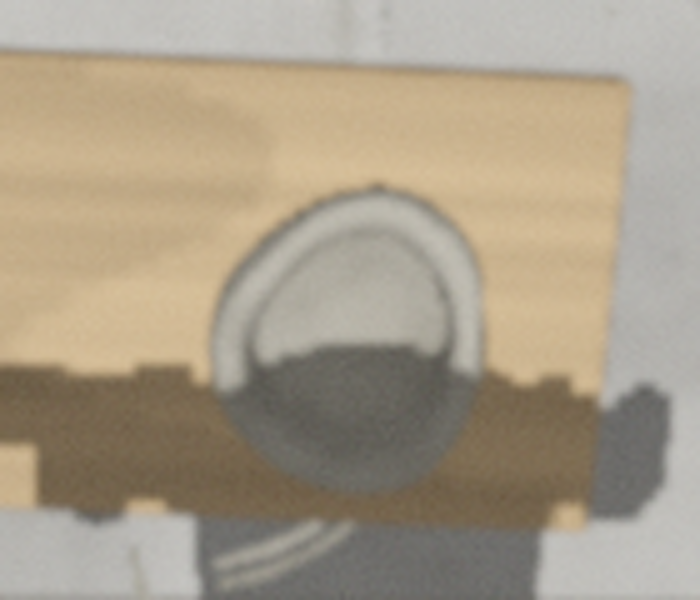

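Request:
move_arm(rows=[[[-0.008,0.003,0.06,0.11],[-0.017,0.007,0.15,0.23],[-0.017,0.007,0.24,0.23],[-0.017,0.007,0.3,0.23],[-0.017,0.007,0.3,0.23]]])

```text
time: 4.2
tool_pos: [695.8, 5.6, 70.6]
tcp_rot: [-2.4, -2.019, 0.009]
wrist_force: [-0.6, 0.2, -1.4]
gripper_width: 85.0
```

Run:
```python
from h import *
plan([698.3,5,14],-10)
st=ctrl.sense(); s=snap('wrist','wrist3')
print([ (np.round(q['xyz'],1),round(q['confidence'],2)) for q in finder.pinpoint('wrist','small_pot')])
plan([698.3,5,14],-10)
```

```text
t 4.2 pos [695.8   5.6  70.6] yaw -9.88 tilt [-0.008  0.    -1.   ] F [-0.6  0.2 -1.4] w 85.0 j [-0.04  0.38  1.18  0.    1.59  0.13]
shares [-1.000e-04  7.600e-03  1.415e-01] turn 0.003 mm 56.7
[(array([701.1,   5.1,  17.5]), 0.88), (array([734.5, 130.7,  -0.9]), 0.78), (array([ 753.2, -116.7,    5.2]), 0.61)]
t 4.3 pos [698.5   5.1  76.5] yaw -9.9 tilt [ 0.001  0.    -1.   ] F [ 0.8 -0.4  0.4] w 85.4 j [-0.04  0.38  1.17  0.    1.59  0.13]
shares [-0.0004 -0.0005  0.1562] turn 0.002 mm 62.5
```

View pics/wrist3.png

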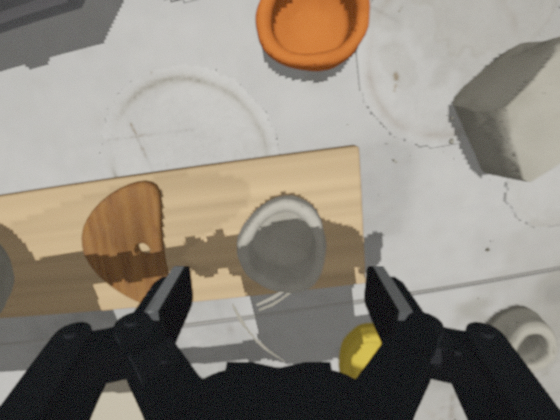

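Request:
move_arm(rows=[[[0,0,0.05,0],[0,0,0.1,0],[0,0,0.14,0],[0,0,0.155,0],[0,0,0.155,0]]])

```text
time: 4.8
tool_pos: [698.5, 4.3, 13.3]
tcp_rot: [-2.406, -2.02, 0.001]
wrist_force: [-0.7, 0.0, 0.2]
gripper_width: 85.2
```

Request:
move_arm(rows=[[[0,0,0,0],[0,0,0,0],[0,0,0,0],[0,0,0,0],[0,0,0,0]]], jaw=0, grip_force=30)

```text
time: 5.3
tool_pos: [699.3, 4.2, 15.3]
tcp_rot: [2.405, 2.019, 0.003]
wrist_force: [-1.7, 0.2, 6.6]
gripper_width: 55.1
```

Run:
```python
from h import *
plan([698.3,5,14],-10)
```

```text
t 5.3 pos [699.3   4.2  15.3] yaw -9.97 tilt [ 0.002 -0.    -1.   ] F [-1.7  0.2  6.6] w 55.1 j [-0.04  0.41  1.24  0.    1.49  0.13]
shares [ 0.0016 -0.0028  0.0032] turn 0.001 mm 1.8
```

Request:
move_arm(rows=[[[0,0,-0.03,0],[0,0,-0.12,0],[0,0,-0.23,0],[0,0,-0.34,0],[0,0,-0.45,0]]])

```text
time: 5.8
tool_pos: [698.3, 4.1, 195.2]
tcp_rot: [-2.406, -2.02, 0.0]
wrist_force: [0.8, 0.2, -1.6]
gripper_width: 54.7
```

Run:
```python
from h import *
plan([551,284,200],-10)
```

```text
t 5.8 pos [698.3   4.1 195.2] yaw -9.98 tilt [-0. -0. -1.] F [ 0.8  0.2 -1.6] w 54.7 j [-0.04  0.36  0.99 -0.    1.8   0.13]
shares [ 0.6253 -0.4838 -0.0119] turn 0.001 mm 316.3
```

Request:
move_arm(rows=[[[0.04,-0.03,0,0],[0.12,-0.093,0,0],[0.215,-0.166,0,0],[0.31,-0.24,-0.01,0],[0.405,-0.313,-0.01,0]]])

```text
time: 6.3
tool_pos: [602.4, 186.7, 198.1]
tcp_rot: [2.406, 2.019, 0.001]
wrist_force: [1.0, 0.1, -1.8]
gripper_width: 54.4
```

Request:
move_arm(rows=[[[0.095,-0.073,0,0],[0.17,-0.132,0,0],[0.21,-0.163,0,0],[0.22,-0.171,0,0],[0.22,-0.171,0,0]]])

```text
time: 6.8
tool_pos: [551.0, 284.2, 197.5]
tcp_rot: [2.405, 2.021, 0.0]
wrist_force: [-0.5, -0.1, -2.3]
gripper_width: 54.8
```

Run:
```python
from h import *
plan([551,284,200],-10)
st=ctrl.sense(); s=snap('wrist','wrist4')
for th in ['kiln_rim','kiln_shelf','pin_top','kiln']:
    print(th,[ (np.round(q['xyz'],1),round(q['confidence'],2),np.round(proj(s,q['xyz'],st)[0])) for q in finder.pinpoint('wrist',th)])
plan([551,284,66],-10)
```

```text
t 6.8 pos [551.  284.2 197.5] yaw -9.9 tilt [ 0. -0. -1.] F [-0.5 -0.1 -2.3] w 54.8 j [ 0.42  0.14  1.24 -0.    1.76  0.59]
shares [-0.0005 -0.     -0.0063] turn 0.002 mm 2.5
kiln_rim [(array([550.9, 283. , 119.7]), 0.68, array([278., 219.]))]
kiln_shelf [(array([554.2, 283.4,  65.4]), 0.93, array([281., 198.]))]
pin_top [(array([403.2, 279.9, 127.4]), 0.75, array([ 98., 255.]))]
kiln [(array([553.4, 286.4,  -0.9]), 0.89, array([279., 179.]))]
t 7.05 pos [551.9 282.7 197.2] yaw -10.08 tilt [-0. -0. -1.] F [-0.1  0.3 -1.2] w 54.8 j [ 0.42  0.14  1.24 -0.    1.76  0.59]
shares [ 0.003  -0.0028  0.328 ] turn -0.002 mm 131.2
```

View pics/wrist4.png

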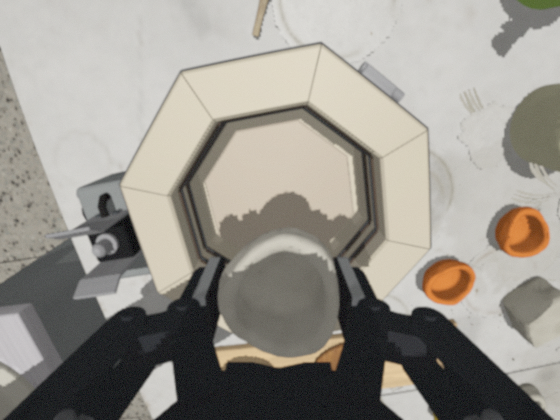

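Run:
```python
from h import *
from scipy.optimize import least_squares
s=viewer.snapshot('wrist') ; st=ctrl.sense()
px=np.array([(183,73),(321,43),(428,129),(431,248),(123,186)],float)
P=back(s,px,120,st); print(P)
def f(p,r=None):
    a=p[2]+np.radians(22.5+45*np.arange(8)); R=p[3]
    V=np.c_[p[0]+R*np.cos(a),p[1]+R*np.sin(a)]
    d=np.linalg.norm(P[:,None,:2]-V,axis=2).argmin(1)
    return (P[:,:2]-V[d]).ravel()
r=least_squares(f,[551,284,0,127]); print(r.x, np.degrees(r.x[2]), r.fun)
print('pin',back(s,[(106,245)],127,st))
inn=np.array([(216,120),(306,103),(371,155),(180,186)],float)
P=back(s,inn,120,st); r=least_squares(f,[551,284,0,86]);print(r.x,np.degrees(r.x[2]),r.fun)
```

```text
[[506.96895815 397.35189411 120.        ]
 [601.78949079 399.0741133  120.        ]
 [670.54425268 330.83335847 120.        ]
 [670.96213937 234.63251326 120.        ]
 [440.33370856 328.85548486 120.        ]]
[5.55456512e+02 2.82249660e+02 7.52449159e-03 1.24925218e+02] 0.43112161131881144 [ 0.18634193  0.04936795 -0.60404135  1.05215003  0.03487467 -0.09019664
 -0.26667575 -0.68012593  0.6495005  -0.33119543]
pin [[414.23029376 286.47149526 127.        ]]
[ 5.54709594e+02  2.89921233e+02 -4.51333636e-03  7.88353588e+01] -0.2585951252313565 [-2.85761128 -0.06427401  0.97812399  0.30832575  0.07385586 -0.74968287
  1.80563143  0.50563113]
```

Request:
move_arm(rows=[[[0,0.004,0.06,0],[0,0.004,0.14,0],[0,0.004,0.22,0],[0,0.004,0.28,0],[0,0.004,0.305,0]]])

```text
time: 7.6
tool_pos: [551.6, 282.3, 71.7]
tcp_rot: [-2.406, -2.018, 0.008]
wrist_force: [0.4, 0.4, -2.0]
gripper_width: 54.8
```

Request:
move_arm(rows=[[[0,0,0.005,0],[0,0,0.01,0],[0,0,0.015,0],[0,0,0.02,0],[0,0,0.02,0]]])

```text
time: 8.1
tool_pos: [553.0, 283.8, 67.9]
tcp_rot: [2.406, 2.02, 0.002]
wrist_force: [-0.4, -0.1, -1.9]
gripper_width: 54.6
```

Run:
```python
from h import *
plan([553.5,283,66],-10)
```

```text
t 8.1 pos [553.  283.8  67.9] yaw -9.97 tilt [ 0.001  0.    -1.   ] F [-0.4 -0.1 -1.9] w 54.6 j [0.42 0.18 1.43 0.   1.54 0.59]
shares [-0.0017  0.0014  0.0048] turn 0.001 mm 2.1
```

Not touching yet; step down slowly.

Request:
move_arm(rows=[[[0,0,0.002,0],[0,0,0.004,0],[0,0,0.006,0],[0,0,0.006,0],[0,0,0.006,0]]])

```text
time: 8.6
tool_pos: [552.9, 283.7, 65.4]
tcp_rot: [2.406, 2.02, 0.001]
wrist_force: [-0.9, -0.5, 0.3]
gripper_width: 54.6
```

Run:
```python
from h import *
plan([553.5,283,65],-10)
```

```text
t 8.6 pos [552.9 283.7  65.4] yaw -9.97 tilt [ 0.  0. -1.] F [-0.9 -0.5  0.3] w 54.6 j [0.42 0.18 1.43 0.   1.53 0.59]
shares [-0.0015  0.0018  0.0009] turn 0.001 mm 1.0
```

Request:
move_arm(rows=[[[0,0,0,0],[0,0,0,0],[0,0,0,0],[0,0,-0.03,0],[0,0,-0.08,0]]], jaw=100)

```text
time: 9.1
tool_pos: [551.9, 283.2, 96.0]
tcp_rot: [-2.405, -2.019, 0.005]
wrist_force: [0.3, 0.2, -0.9]
gripper_width: 85.3
```

Request:
move_arm(rows=[[[0,0,-0.1,0],[0,0,-0.2,0],[0,0,-0.28,0],[0,0,-0.3,0],[0,0,-0.3,0]]])

```text
time: 9.6
tool_pos: [553.5, 283.9, 219.7]
tcp_rot: [2.405, 2.019, 0.007]
wrist_force: [-0.0, 0.1, -0.6]
gripper_width: 85.6
```

Run:
```python
from h import *
plan([505,-211,200],0)
st=ctrl.sense(); s=snap('wrist','wrist5'); sc=snap('scene','scene5');si=snap('side','side5')
for n in ['wrist','scene','side']:
  for th in ['small_pot','kiln_rim','kiln_shelf','pin_top','kiln']:
    print(n,th,[ (np.round(q['xyz'],1),round(q['confidence'],2)) for q in finder.pinpoint(n,th)])
plan([505,-211,200],0)
```

```text
t 9.6 pos [553.5 283.9 219.7] yaw -9.97 tilt [ 0.004  0.002 -1.   ] F [-0.   0.1 -0.6] w 85.6 j [0.42 0.14 1.19 0.   1.8  0.59]
shares [-1.2398  0.0947  0.0464] turn -0.222 mm 497.7
wrist small_pot [(array([735.8, 131.1,  -1.3]), 0.88), (array([ 750. , -119.1,    1.6]), 0.73), (array([828.9, 182.8,   2.7]), 0.71), (array([553.3, 284.2,  65.8]), 0.69)]
wrist kiln_rim []
wrist kiln_shelf []
wrist pin_top [(array([400.6, 281.9, 128. ]), 0.53)]
wrist kiln [(array([552.7, 281.7,   2.5]), 0.94)]
scene small_pot [(array([ 756.5, -119. ,   -2.7]), 0.81), (array([ 8.245e+02,  1.783e+02, -2.000e-01]), 0.79), (array([741.2, 133.9,  -0. ]), 0.69), (array([ 503.2, -206.2,   -1.1]), 0.61), (array([555.5, 282.2,  60.5]), 0.5)]
scene kiln_rim [(array([550.8, 283.3, 120.5]), 0.91)]
scene kiln_shelf [(array([552.2, 285.1,  58.5]), 0.74)]
scene pin_top []
scene kiln [(array([556.1, 283.8,  -6.3]), 0.93), (array([556.3, 285.9,  61.4]), 0.17)]
side small_pot [(array([ 749.8, -115.5,    1.6]), 0.66), (array([552. , 285.9,  64.4]), 0.57), (array([7.336e+02, 1.278e+02, 6.000e-01]), 0.51), (array([821.4, 183.9,   1.5]), 0.5)]
side kiln_rim [(array([553.9, 285.1, 114.9]), 0.78), (array([ 503.7, -208.5,   73.7]), 0.56)]
side kiln_shelf [(array([549.8, 280.2,  59.6]), 0.59)]
side pin_top [(array([584.8,  10.5,  10. ]), 0.2)]
side kiln [(array([ 5.478e+02,  2.818e+02, -5.000e-01]), 0.66)]
t 10.5 pos [552.8 283.6 216.9] yaw -9.97 tilt [ 0.  0. -1.] F [ 1.  -0.2  0.2] w 85.4 j [ 0.42  0.15  1.2  -0.    1.8   0.59]
shares [-1.2386  0.0964  0.0423] turn -0.222 mm 497.2
```

View pics/wrist5.png

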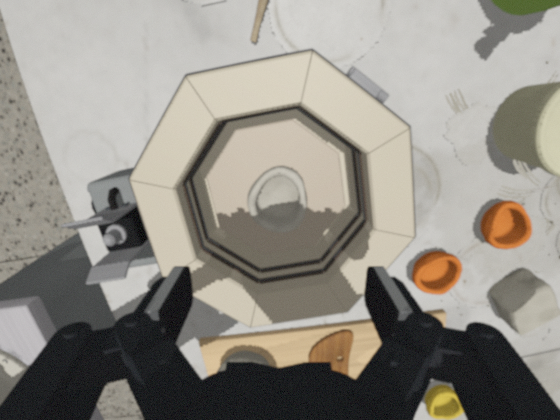

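View pics/side5.png

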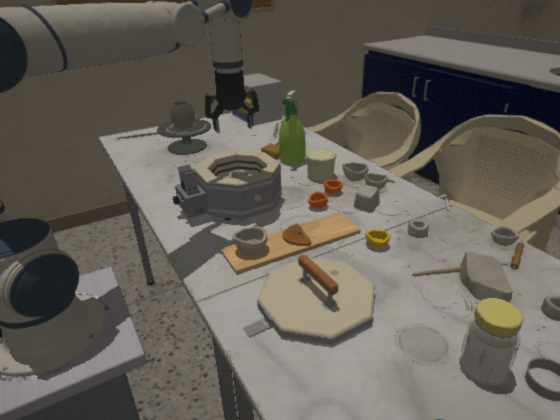

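Run:
```python
from h import *
im=cv2.imread('pics/wrist5.png')
c=cv2.resize(im[160:300,60:180],None,fx=5,fy=5,interpolation=2);cv2.imwrite('pics/crop5.png',c[:600])
cv2.imwrite('pics/crop5b.png',cv2.resize(im[30:340,120:430],None,fx=1.9,fy=1.9,interpolation=2))
```

```text
(no output)
```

View pics/crop5.png

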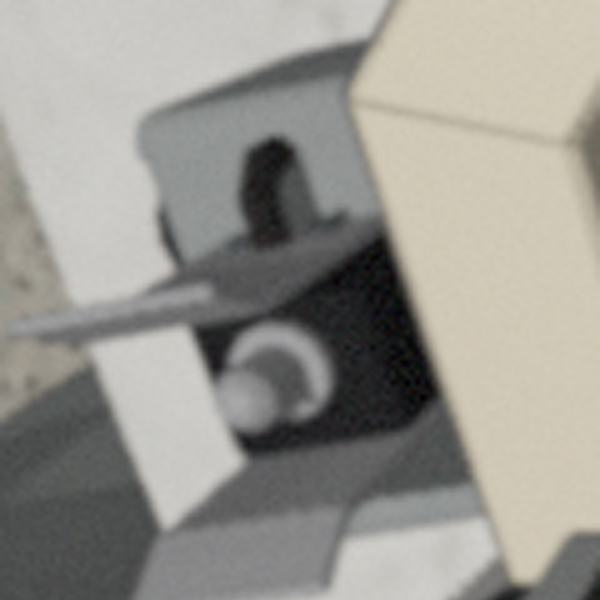

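View pics/crop5b.png

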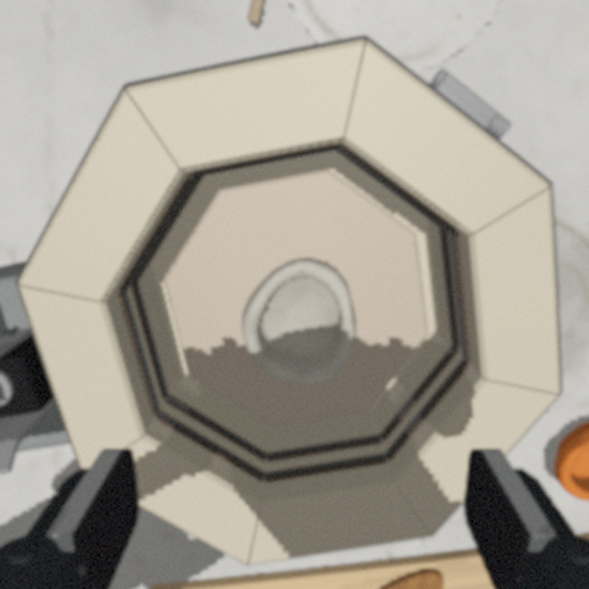

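```bash
cat >> h.py <<'E'
from scipy.optimize import least_squares
def octfit(P,p0):
    P=np.asarray(P)[:,:2]
    def f(p):
        a=p[2]+np.radians(22.5+45*np.arange(8))
        V=np.c_[p[0]+p[3]*np.cos(a),p[1]+p[3]*np.sin(a)]
        return (P-V[np.linalg.norm(P[:,None]-V,axis=2).argmin(1)]).ravel()
    r=least_squares(f,p0); print('centre',r.x[:2].round(1),'yaw',np.degrees(r.x[2]).round(2),'R',r.x[3].round(1),'res',np.abs(r.fun).max().round(1)); return r.x
E
python3 - <<'E'
from h import *
s=viewer.snapshot('wrist'); st=ctrl.sense()
st['tool_pos']=np.array([553.3,283.8,219.0])
o=[(312.1,49.5),(410,126.8),(415.3,235.8),(251.6,325.8),(131.6,180.5),(186.8,75.3),(162.1,276.3)]
i=[(217.4,120.5),(300.5,103.7),(365.3,153.7),(374.2,229.5),(176.3,187.9)]
a=octfit(back(s,o,120,st),[552,283,0,127]); b=octfit(back(s,i,120,st),[552,283,0,86])
print(back(s,[(109.6,240)],127,st))
pot=back(s,[(277.7,198)],98,st);print('pot rim',pot)
E
```

```text
centre [553.1 284.5] yaw 0.47 R 124.6 res 1.9
centre [552.8 284. ] yaw 0.24 R 85.9 res 1.2
[[405.23405015 283.37963087 127.        ]]
pot rim [[553.95732364 286.73938795  98.        ]]
```

Request:
move_arm(rows=[[[-0.06,0.005,0,-0.05],[-0.18,0.014,0,-0.1],[-0.3,0.023,0,-0.15],[-0.42,0.032,0,-0.2],[-0.54,0.041,0,-0.222]]])

```text
time: 11.05
tool_pos: [531.0, 66.4, 217.0]
tcp_rot: [2.219, 2.224, 0.0]
wrist_force: [1.6, -0.5, -0.4]
gripper_width: 85.3
```

Run:
```python
from h import *
plan([505,-211,210],0)
```

```text
t 11.05 pos [531.   66.4 217. ] yaw 0.13 tilt [ 0. -0. -1.] F [ 1.6 -0.5 -0.4] w 85.3 j [ 0.06 -0.09  1.43 -0.    1.79  0.06]
shares [-0.6934 -0.0666  0.0175] turn 0.003 mm 278.7
```

Request:
move_arm(rows=[[[-0.12,-0.012,0,0],[-0.24,-0.024,0,0],[-0.36,-0.036,0,0],[-0.48,-0.048,0,0],[-0.6,-0.06,0,0]]])

```text
time: 11.55
tool_pos: [507.1, -173.8, 217.2]
tcp_rot: [2.22, 2.221, 0.001]
wrist_force: [0.5, -0.3, 0.3]
gripper_width: 85.5
```

Request:
move_arm(rows=[[[-0.04,-0.004,0,0],[-0.08,-0.006,0.01,0],[-0.08,-0.006,0.01,0],[-0.08,-0.006,0.01,0],[-0.08,-0.006,0.01,0]]])

```text
time: 12.05
tool_pos: [505.6, -202.6, 213.0]
tcp_rot: [-2.219, -2.224, -0.001]
wrist_force: [-0.9, 0.3, 0.2]
gripper_width: 85.4
```

Run:
```python
from h import *
plan([505,-211,210],0)
st=ctrl.sense(); s=snap('wrist','wrist6')
for th in ['lid','lid_grip','lid_tongue']:
    print(th,[ (np.round(q['xyz'],1),round(q['confidence'],2),np.round(proj(s,q['xyz'],st)[0])) for q in finder.pinpoint('wrist',th)])
plan([505,-211,210],0)
```

```text
t 12.05 pos [ 505.6 -202.6  213. ] yaw 0.13 tilt [ 0.  0. -1.] F [-0.9  0.3  0.2] w 85.4 j [-0.44 -0.06  1.42  0.    1.79 -0.45]
shares [-0.0211 -0.0017  0.0075] turn 0.003 mm 9.0
lid [(array([ 503.9, -210.6,   -4. ]), 0.68, array([276., 184.]))]
lid_grip []
lid_tongue [(array([ 354.1, -217. ,    0.7]), 0.87, array([154., 190.]))]
t 12.25 pos [ 505.5 -203.1  213.1] yaw 0.1 tilt [ 0. -0. -1.] F [-0.6  0.1  0.4] w 85.2 j [-0.44 -0.06  1.42  0.    1.79 -0.45]
shares [-0.0199 -0.0014  0.0078] turn 0.002 mm 8.5
```

View pics/wrist6.png

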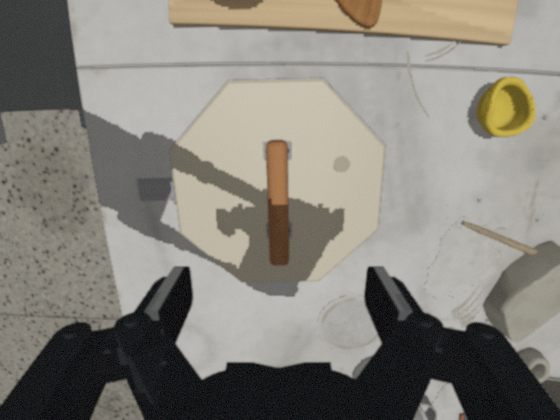

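Run:
```python
from h import *
im=cv2.imread('pics/wrist6.png')
cv2.imwrite('pics/crop6.png',cv2.resize(im[65:305,125:400],None,fx=2.4,fy=2.4,interpolation=2))
cv2.imwrite('pics/crop6b.png',cv2.resize(im[130:275,240:320],None,fx=4,fy=4,interpolation=2))
```

```text
(no output)
```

View pics/crop6.png

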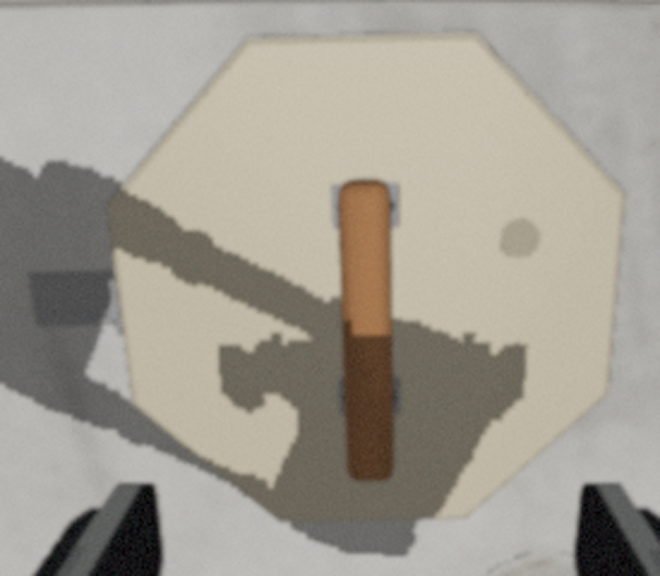

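View pics/crop6b.png

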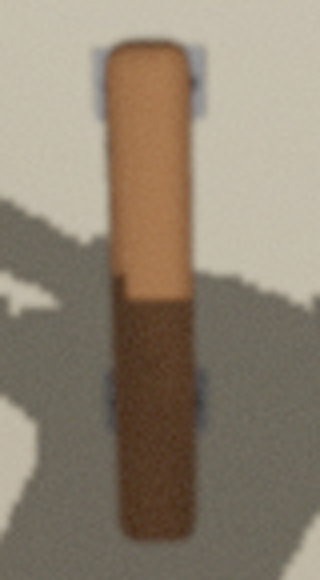

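Run:
```python
from h import *
s=viewer.snapshot('wrist'); st=ctrl.sense(); print(st['tool_pos'])
c=np.array([(250,40),(478,36),(622,192),(605,388),(465,516),(285,518),(135,405),(109,203)])/2.4+[125,65]
octfit(back(s,c,26,st),[505,-211,0,127])
b=back(s,np.array([(149,43),(157.5,542),(149,100),(157,500)])/4+[240,130],86,st);print(b[:2].mean(0),b)
d=b[0]-b[1];print('bar yaw',np.degrees(np.arctan2(-d[0],d[1])))
t=back(s,np.array([(30,272),(38,325)])/2.4+[125,65],4,st);print('tongue tip',t,t.mean(0))
```

```text
[ 505.45850266 -203.23212609  213.06389432]
centre [ 506.7 -211.5] yaw 1.51 R 125.9 res 1.9
[ 506.37953682 -211.37852167   86.        ] [[ 505.28945823 -149.64657596   86.        ]
 [ 507.46961541 -273.11046738   86.        ]
 [ 505.2943058  -162.18180294   86.        ]
 [ 507.3144408  -261.29960955   86.        ]]
bar yaw 1.0116384856495833
tongue tip [[ 337.08950788 -202.01083291    4.        ]
 [ 337.29889989 -229.80532395    4.        ]] [ 337.19420388 -215.90807843    4.        ]
```

Request:
move_arm(rows=[[[-0.02,0.003,0.06,-0.027],[-0.02,0.003,0.16,-0.027],[-0.02,0.003,0.26,-0.027],[-0.02,0.003,0.35,-0.027],[-0.02,0.003,0.385,-0.027]]])

```text
time: 12.8
tool_pos: [504.4, -210.6, 54.4]
tcp_rot: [-2.193, -2.241, 0.003]
wrist_force: [0.2, 0.0, -1.0]
gripper_width: 85.2
```

Request:
move_arm(rows=[[[0,0,0.01,0],[0,0,0.01,0],[0,0,0.01,0],[0,0,0.01,0],[0,0,0.01,0]]])

```text
time: 13.3
tool_pos: [507.2, -212.3, 56.5]
tcp_rot: [2.196, 2.244, 0.001]
wrist_force: [0.3, -0.7, -0.2]
gripper_width: 85.6
```

Run:
```python
from h import *
plan([506.5,-211.4,54],1.3)
snap('wrist','wrist7')
```

```text
t 13.3 pos [ 507.2 -212.3   56.5] yaw 1.23 tilt [ 0.002 -0.001 -1.   ] F [ 0.3 -0.7 -0.2] w 85.6 j [-0.46 -0.01  1.64 -0.    1.5  -0.48]
shares [ 0.0024 -0.0016  0.0062] turn -0.001 mm 2.7
```

View pics/wrist7.png

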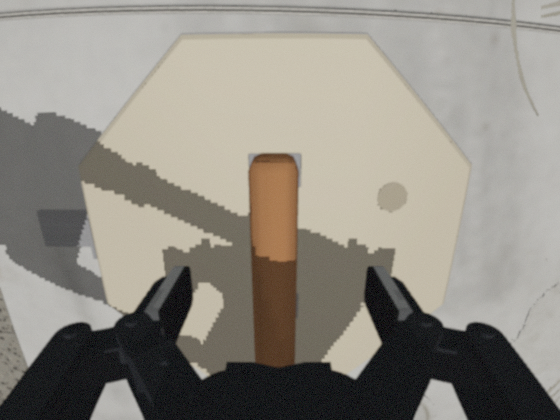

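Request:
move_arm(rows=[[[0,-0.003,0.005,0],[0,-0.003,0.005,0],[0,-0.003,0.005,0],[0,-0.003,0.005,0],[0,-0.003,0.005,0]]], jaw=0, grip_force=80)

```text
time: 13.85
tool_pos: [505.3, -212.0, 53.1]
tcp_rot: [2.197, 2.245, 0.0]
wrist_force: [0.5, -0.0, -4.7]
gripper_width: 18.9
```

Request:
move_arm(rows=[[[0,0,0,0],[0,0,0,0],[0,0,0,0],[0,0,0,0],[0,0,0,0]]])

```text
time: 14.35
tool_pos: [505.3, -212.0, 53.0]
tcp_rot: [2.197, 2.245, 0.0]
wrist_force: [-0.3, 0.1, 1.6]
gripper_width: 18.7
```

Run:
```python
from h import *
plan([506.5,-211.4,250],1.3)
snap('wrist','wrist8')
```

```text
t 14.35 pos [ 505.3 -212.    53. ] yaw 1.23 tilt [ 0. -0. -1.] F [-0.3  0.1  1.6] w 18.7 j [-0.46 -0.01  1.65 -0.    1.5  -0.48]
shares [ 0.0015  0.0031 -0.4924] turn -0.001 mm 197.0
```

View pics/wrist8.png

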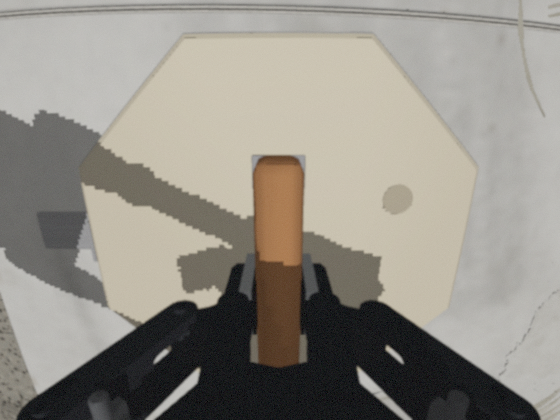

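Request:
move_arm(rows=[[[0,0,-0.01,0],[0,0,-0.05,0],[0,0,-0.12,0],[0,0,-0.2,0],[0,0,-0.28,0]]])

```text
time: 14.9
tool_pos: [504.7, -211.7, 165.9]
tcp_rot: [-2.196, -2.244, 0.001]
wrist_force: [0.6, 0.5, -4.8]
gripper_width: 19.1
```

Run:
```python
from h import *
plan([553,284,235],0.35)
s=snap('scene','scene9'); print(back(s,[(248,160),(236,155),(262,155),(283,176),(270,172),(297,172)],0)); snap('wrist','wrist9')
```

```text
t 14.9 pos [ 504.7 -211.7  165.9] yaw 1.24 tilt [-0.001  0.001 -1.   ] F [ 0.6  0.5 -4.8] w 19.1 j [-0.46 -0.05  1.49  0.    1.7  -0.48]
shares [ 1.2365  0.1472 -0.1719] turn 0.02 mm 502.8
[[829.46469063 444.63874537   0.        ]
 [820.94703182 502.74750146   0.        ]
 [891.67419334 439.73932139   0.        ]
 [846.35502806 279.24445946   0.        ]
 [831.36132272 328.66777266   0.        ]
 [900.84050097 266.92357231   0.        ]]
```

View pics/scene9.png

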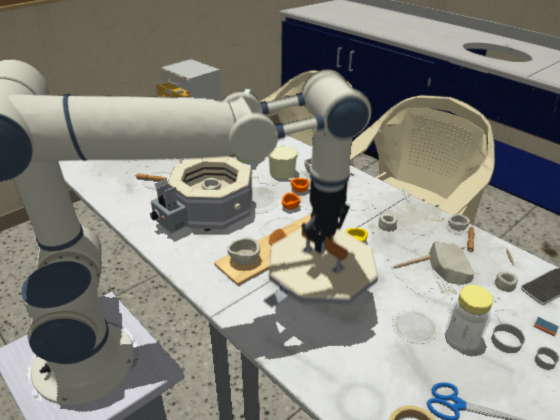

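View pics/wrist9.png

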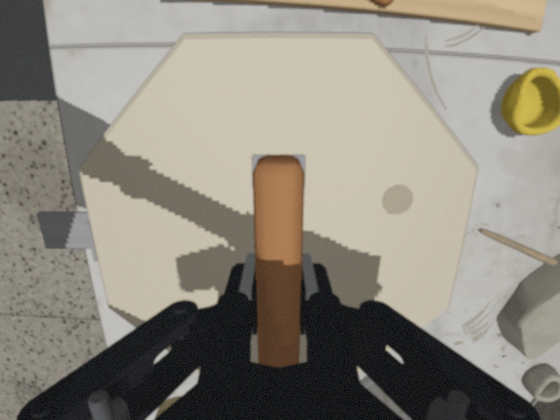

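Request:
move_arm(rows=[[[0.01,0.001,-0.07,0],[0.05,0.006,-0.13,0],[0.12,0.014,-0.175,0],[0.2,0.024,-0.19,0],[0.3,0.036,-0.19,0]]])

```text
time: 15.5
tool_pos: [517.1, -91.4, 240.4]
tcp_rot: [2.199, 2.243, -0.001]
wrist_force: [0.2, 0.2, -5.1]
gripper_width: 18.8
```

Request:
move_arm(rows=[[[0.1,0.012,0,0],[0.2,0.024,0,0],[0.3,0.036,0,0],[0.4,0.048,0,0],[0.5,0.06,0,0]]])

```text
time: 16.0
tool_pos: [536.2, 110.4, 238.6]
tcp_rot: [-2.196, -2.244, 0.004]
wrist_force: [0.6, -0.3, -6.0]
gripper_width: 19.2
```

Request:
move_arm(rows=[[[0.1,0.012,0,0.01],[0.2,0.024,0,0.02],[0.28,0.034,0,0.02],[0.34,0.04,0,0.02],[0.38,0.045,0,0.02]]])

```text
time: 16.5
tool_pos: [550.8, 262.9, 238.1]
tcp_rot: [-2.212, -2.229, 0.005]
wrist_force: [-0.7, -0.1, -5.3]
gripper_width: 19.0
```

Run:
```python
from h import *
plan([553,284,235],0.35)
```

```text
t 16.5 pos [550.8 262.9 238.1] yaw 0.44 tilt [-0.004 -0.001 -1.   ] F [-0.7 -0.1 -5.3] w 19.0 j [0.39 0.12 1.18 0.   1.84 0.38]
shares [0.0527 0.006  0.0077] turn 0.002 mm 21.4
```

Request:
move_arm(rows=[[[0.025,0.003,0,0.002],[0.045,0.006,0,0.002],[0.051,0.006,0.01,0.002],[0.051,0.006,0.02,0.002],[0.051,0.006,0.03,0.002]]])

```text
time: 17.0
tool_pos: [553.8, 280.7, 228.5]
tcp_rot: [2.218, 2.225, -0.001]
wrist_force: [-0.5, -0.4, -5.7]
gripper_width: 18.8
```

Request:
move_arm(rows=[[[0,0,0,0],[0,0,0,0],[0,0,0,0],[0,0,0,0],[0,0,0,0]]])

```text
time: 17.5
tool_pos: [553.8, 281.5, 229.1]
tcp_rot: [2.217, 2.226, 0.001]
wrist_force: [-0.8, 0.6, -5.9]
gripper_width: 19.0
```

Run:
```python
from h import *
plan([553,283.4,173],0.35)
st=ctrl.sense(); s=snap('wrist','wrist10'); snap('scene','scene10');snap('side','side10')
for n in ['wrist','scene','side']:
  for th in ['lid','lid_tongue','pin_top','kiln_rim']:
    print(n,th,[ (np.round(q['xyz'],1),round(q['confidence'],2)) for q in finder.pinpoint(n,th)])
for f in ['scene10','side10']:
    im=cv2.imread(f'pics/{f}.png'); cv2.imwrite(f'pics/{f}c.png',cv2.resize(im[90:270,130:330],None,fx=3.3,fy=3.3,interpolation=2))
```

```text
t 17.5 pos [553.8 281.5 229.1] yaw 0.24 tilt [ 0.  0. -1.] F [-0.8  0.6 -5.9] w 19.0 j [ 0.42  0.15  1.17 -0.    1.82  0.41]
shares [ 0.0048 -0.0021  0.1404] turn -0.002 mm 56.2
wrist lid [(array([549.1, 284. , 171.1]), 0.83)]
wrist lid_tongue [(array([403.4, 282.8, 175.2]), 0.83)]
wrist pin_top []
wrist kiln_rim []
scene lid [(array([555.2, 285.9, 176.4]), 0.69), (array([458.5,  17.7,  13.7]), 0.67)]
scene lid_tongue [(array([403.9, 280.7, 172.8]), 0.92)]
scene pin_top []
scene kiln_rim [(array([549.9, 283.9, 120.1]), 0.93)]
side lid [(array([554.3, 281.9, 172.9]), 0.74), (array([402.4, 278.5, 172.9]), 0.5)]
side lid_tongue [(array([402.7, 283.5, 171.4]), 0.86), (array([548.3, 281.5,   1. ]), 0.2)]
side pin_top [(array([5.74e+02, 8.20e+00, 4.00e-01]), 0.56)]
side kiln_rim [(array([551.6, 287.1, 115.7]), 0.72)]
```

View pics/wrist10.png

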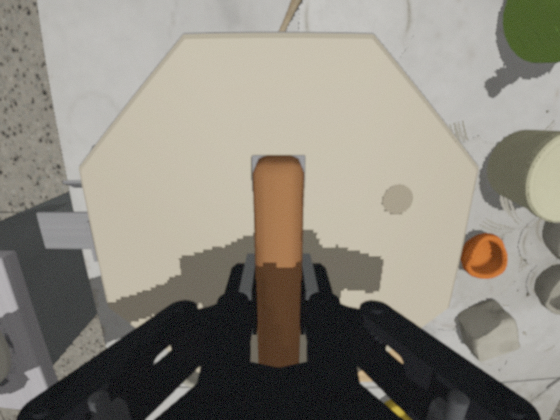

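View pics/scene10c.png

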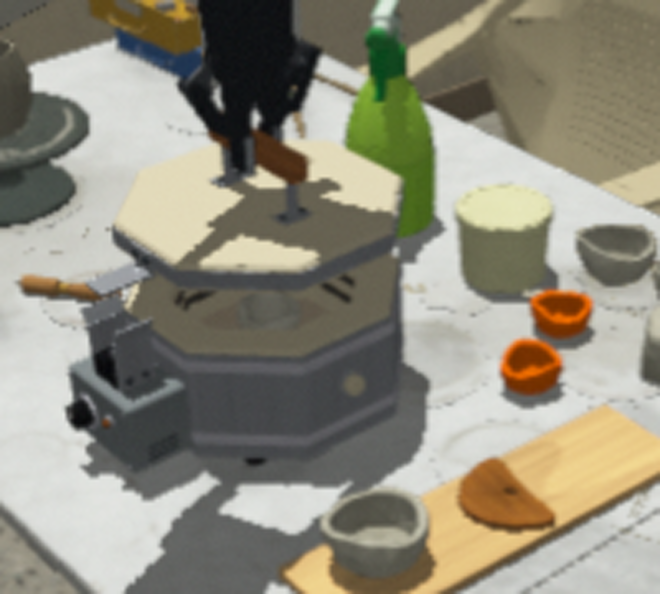

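View pics/side10c.png

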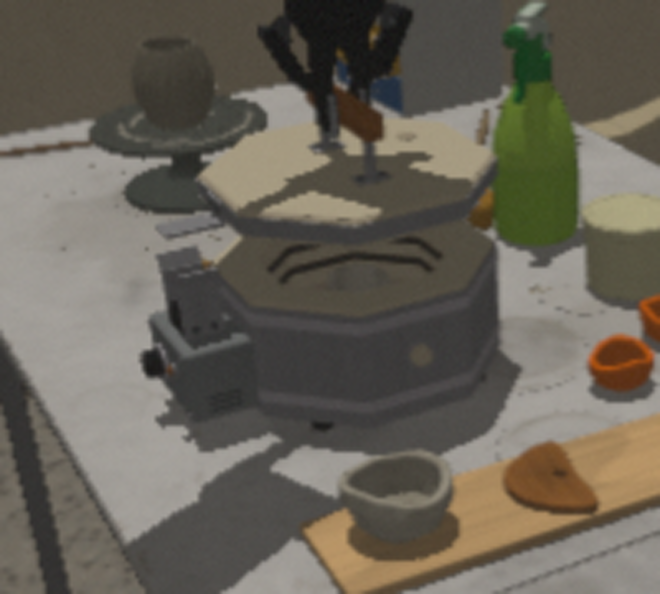

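Run:
```python
from h import *
s=viewer.snapshot('wrist'); st=ctrl.sense(); print(st['tool_pos'])
c=np.array([(181,33),(374,33),(477.5,165),(448,311),(81,168),(108,303)],float)
octfit(back(s,c,202.5,st),[553,283,0,127])
print('tongue',back(s,[(37,211),(44,248)],180,st))
```

```text
[553.76520685 281.5244951  228.86591799]
centre [554.4 283.6] yaw -0.06 R 126.2 res 3.3
tongue [[384.93374021 296.18390837 180.        ]
 [382.87854276 267.49446429 180.        ]]
```

Request:
move_arm(rows=[[[0.002,-0.002,0.02,0],[0.002,-0.002,0.04,0],[0.002,-0.002,0.06,0],[0.002,-0.002,0.075,0],[0.002,-0.002,0.075,0]]])

```text
time: 18.8
tool_pos: [552.4, 282.1, 196.8]
tcp_rot: [-2.216, -2.225, 0.005]
wrist_force: [-0.2, 0.3, -5.8]
gripper_width: 19.0
```

Run:
```python
from h import *
plan([553,283.4,173],0.35)
snap('wrist','wrist11'); snap('scene','scene11');snap('side','side11')
a=cv2.imread('pics/scene11.png')[150:240,140:210];b=cv2.imread('pics/side11.png')[140:230,165:235]; c=cv2.imread('pics/wrist11.png')[160:300,20:129]
z=[cv2.resize(q,(380,489),interpolation=2) for q in (a,b)]
cv2.imwrite('pics/c11.png',np.hstack(z)); cv2.imwrite('pics/c11w.png',cv2.resize(c,None,fx=4,fy=4,interpolation=2))
```

```text
t 18.8 pos [552.4 282.1 196.8] yaw 0.24 tilt [-0.003 -0.001 -1.   ] F [-0.2  0.3 -5.8] w 19.0 j [ 0.42  0.14  1.23 -0.    1.77  0.41]
shares [0.0034 0.0018 0.0595] turn -0.002 mm 23.8
```

View pics/c11.png

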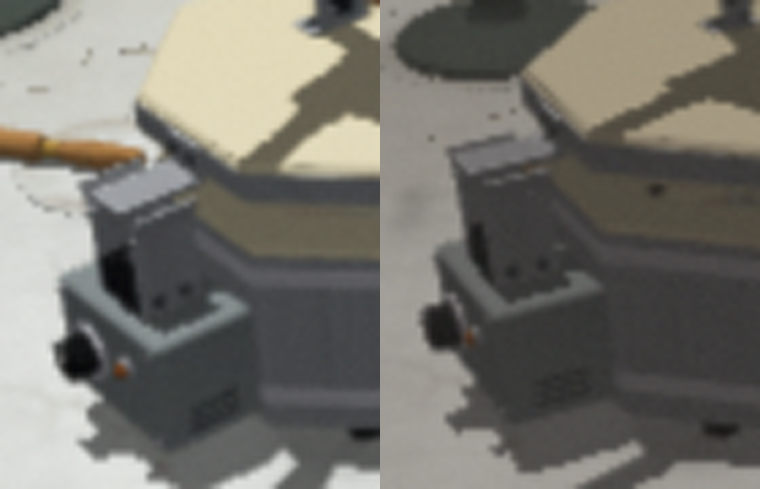

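View pics/c11w.png

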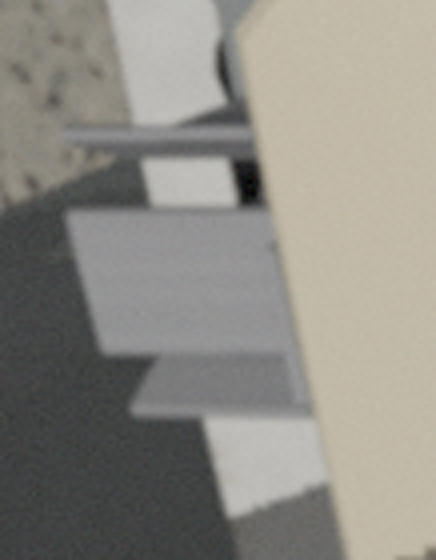

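Request:
move_arm(rows=[[[0.0025,0,0,0.009],[0.0025,0,0.007,0.009],[0.0025,0,0.014,0.009],[0.0025,0,0.021,0.009],[0.0025,0,0.025,0.009]]])

```text
time: 19.45
tool_pos: [552.8, 283.2, 188.2]
tcp_rot: [-2.224, -2.218, 0.001]
wrist_force: [-0.3, -0.3, -6.4]
gripper_width: 18.7
```

Run:
```python
from h import *
plan([553,283.4,173],0.35)
snap('wrist','wrist12'); snap('scene','scene12')
a=cv2.imread('pics/scene12.png')[150:240,140:210]; c=cv2.imread('pics/wrist12.png')[160:300,20:129]
cv2.imwrite('pics/c12.png',np.hstack([cv2.resize(a,(380,489),interpolation=2),cv2.resize(c,(381,489),interpolation=2)]))
```

```text
t 19.45 pos [552.8 283.2 188.2] yaw -0.16 tilt [-0.001 -0.    -1.   ] F [-0.3 -0.3 -6.4] w 18.7 j [ 0.42  0.14  1.25 -0.    1.75  0.42]
shares [0.0004 0.0006 0.0381] turn -0.011 mm 15.2
```

View pics/c12.png

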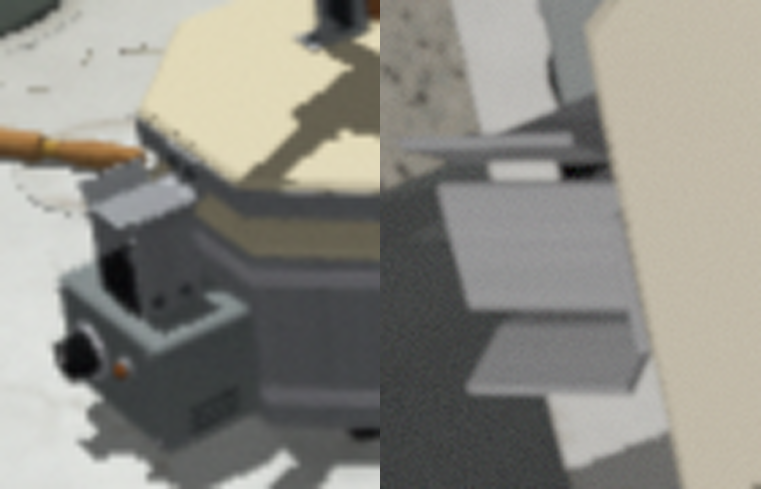

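Run:
```python
from h import *
st=ctrl.sense(); s=viewer.snapshot('wrist')
up=back(s,[(27,200),(75,200)],147,st); lo=back(s,[(45,272.2),(91.5,272)],147,st); t=back(s,[(37.2,212.7),(45.2,248.8)],139,st)
print(up,lo,t,sep='\n'); print('mid y cheeks',(up[:,1].mean()+lo[:,1].mean())/2,'tongue mid',t[:,1].mean())
```

```text
[[385.2519414  309.4417397  147.        ]
 [419.7823522  309.22954866 147.        ]]
[[383.75429258 254.5834667  147.        ]
 [419.88530109 255.46511226 147.        ]]
[[383.34999573 297.61369382 139.        ]
 [382.04793013 269.48766926 139.        ]]
mid y cheeks 282.1799668331441 tongue mid 283.5506815416493
```

Request:
move_arm(rows=[[[0,-0.001,0,-0.011],[0,-0.001,0.005,-0.011],[0,-0.001,0.012,-0.011],[0,-0.001,0.019,-0.011],[0,-0.001,0.025,-0.011]]])

```text
time: 20.1
tool_pos: [552.4, 283.3, 178.4]
tcp_rot: [-2.215, -2.228, 0.001]
wrist_force: [-0.9, -0.5, -6.2]
gripper_width: 18.7
```

Request:
move_arm(rows=[[[0,0,0,0],[0,0,0.001,0],[0,0,0.002,0],[0,0,0.003,0],[0,0,0.004,0]]])

```text
time: 20.6
tool_pos: [552.5, 283.4, 177.4]
tcp_rot: [2.215, 2.228, 0.0]
wrist_force: [-0.0, -0.1, -5.7]
gripper_width: 18.9
```

Run:
```python
from h import *
plan([553,283.4,173],0.35)
print(ctrl.sense()['ft_torque'])
snap('wrist','wrist13'); snap('scene','scene13')
a=cv2.imread('pics/scene13.png')[150:240,140:210]; c=cv2.imread('pics/wrist13.png')[160:300,20:129]
cv2.imwrite('pics/c13.png',np.hstack([cv2.resize(a,(380,489),interpolation=2),cv2.resize(c,(381,489),interpolation=2)]))
```

```text
t 20.6 pos [552.5 283.4 177.4] yaw 0.34 tilt [ 0.  0. -1.] F [-0.  -0.1 -5.7] w 18.9 j [0.42 0.14 1.27 0.   1.73 0.41]
shares [0.0001 0.0012 0.0109] turn -0.0 mm 4.4
[-0.01764687  0.1964555   0.05159217]
```

View pics/c13.png

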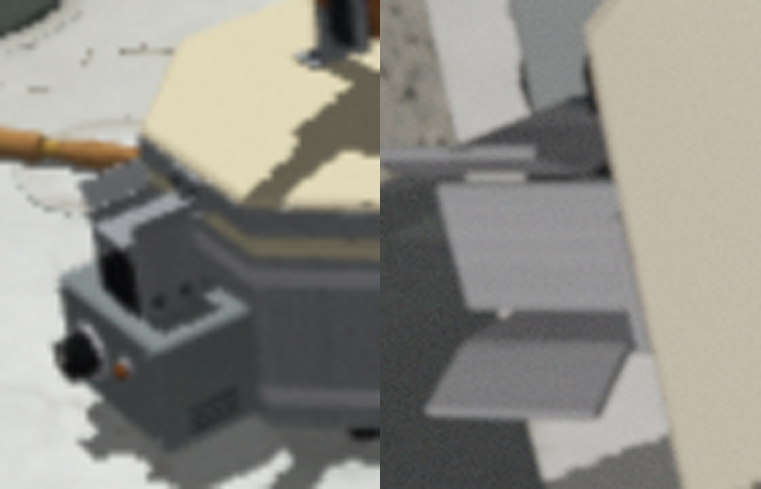

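Request:
move_arm(rows=[[[0,0,0.001,0],[0,0,0.003,0],[0,0,0.005,0],[0,0,0.007,0],[0,0,0.008,0]]])

```text
time: 21.2
tool_pos: [552.5, 283.3, 174.0]
tcp_rot: [-2.215, -2.228, 0.0]
wrist_force: [-0.4, -0.1, -5.6]
gripper_width: 18.9
```

Run:
```python
from h import *
plan([553,283.4,173],0.35)
print(ctrl.sense()['ft_torque'])
```

```text
t 21.2 pos [552.5 283.3 174. ] yaw 0.33 tilt [-0. -0. -1.] F [-0.4 -0.1 -5.6] w 18.9 j [0.42 0.14 1.28 0.   1.72 0.41]
shares [0.0002 0.0012 0.0024] turn -0.0 mm 1.1
[ 0.05344198  0.19340972 -0.02740724]
```

Request:
move_arm(rows=[[[0,0,0.001,0],[0,0,0.0015,0],[0,0,0.002,0],[0,0,0.0025,0],[0,0,0.003,0]]])

```text
time: 21.7
tool_pos: [552.5, 283.3, 173.1]
tcp_rot: [2.215, 2.228, 0.0]
wrist_force: [-0.5, -0.1, -3.9]
gripper_width: 18.6
```

Run:
```python
from h import *
plan([553,283.4,173],0.35)
print(ctrl.sense()['ft_torque'])
```

```text
t 21.7 pos [552.5 283.3 173.1] yaw 0.34 tilt [ 0.  0. -1.] F [-0.5 -0.1 -3.9] w 18.6 j [ 0.42  0.14  1.28 -0.    1.72  0.41]
shares [0.0002 0.0013 0.0003] turn -0.0 mm 0.5
[-0.08083515  0.22901451  0.00283059]
```

Contact begins at the expected height (rim at ~173). A bit further.

Request:
move_arm(rows=[[[0,0,0.0005,0],[0,0,0.001,0],[0,0,0.0015,0],[0,0,0.0015,0],[0,0,0.0015,0]]])

```text
time: 22.2
tool_pos: [552.5, 283.3, 173.0]
tcp_rot: [2.215, 2.228, 0.001]
wrist_force: [-4.3, -1.3, 1.7]
gripper_width: 19.0
```

Run:
```python
from h import *
plan([553,283.4,173],0.35)
print(ctrl.sense()['ft_torque'])
```

```text
t 22.2 pos [552.5 283.3 173. ] yaw 0.34 tilt [ 0.001  0.    -1.   ] F [-4.3 -1.3  1.7] w 19.0 j [0.42 0.14 1.28 0.   1.72 0.41]
shares [0.0001 0.0013 0.0001] turn -0.0 mm 0.5
[-0.23609767  0.68485502 -0.00409231]
```

Request:
move_arm(rows=[[[0,0,0,0],[0,0,0,0],[0,0,0,0],[0,0,0,0],[0,0,0,0]]], jaw=60)

```text
time: 22.7
tool_pos: [552.6, 283.4, 172.3]
tcp_rot: [2.215, 2.228, 0.0]
wrist_force: [0.4, -0.3, 1.0]
gripper_width: 51.1
```

Request:
move_arm(rows=[[[0,0,-0.03,0],[0,0,-0.1,0],[0,0,-0.2,0],[0,0,-0.3,0],[0,0,-0.32,0]]])

```text
time: 23.2
tool_pos: [553.3, 283.7, 308.1]
tcp_rot: [2.212, 2.225, 0.015]
wrist_force: [0.7, 0.0, -0.2]
gripper_width: 51.2
```

Run:
```python
from h import *
plan([553,283.4,290],0.35)
st=ctrl.sense(); s=snap('wrist','wrist14'); snap('scene','scene14');snap('side','side14')
for n in ['wrist','scene','side']:
  for th in ['lid','lid_tongue']:
    print(n,th,[ (np.round(q['xyz'],1),round(q['confidence'],2)) for q in finder.pinpoint(n,th)][:2])
a=cv2.imread('pics/scene14.png')[130:250,140:270];b=cv2.imread('pics/side14.png')[130:250,165:295]
cv2.imwrite('pics/c14.png',np.hstack([cv2.resize(q,(400,369),interpolation=2) for q in (a,b)]))
```

```text
t 23.2 pos [553.3 283.7 308.1] yaw 0.33 tilt [ 0.01   0.004 -1.   ] F [ 0.7  0.  -0.2] w 51.2 j [0.42 0.17 1.   0.   1.95 0.41]
shares [-0.0008 -0.0011  0.0453] turn -0.0 mm 18.1
wrist lid [(array([548.4, 283.1, 116. ]), 0.55)]
wrist lid_tongue [(array([403.1, 284.3, 120.5]), 0.85)]
scene lid [(array([550.7, 284.8, 123.8]), 0.81)]
scene lid_tongue [(array([400.4, 284.7, 117.1]), 0.94)]
side lid [(array([550.4, 283.9, 117.3]), 0.89)]
side lid_tongue [(array([400.5, 281.4, 115.1]), 0.6), (array([457.4,  17.5,  12.5]), 0.39)]
```

View pics/c14.png

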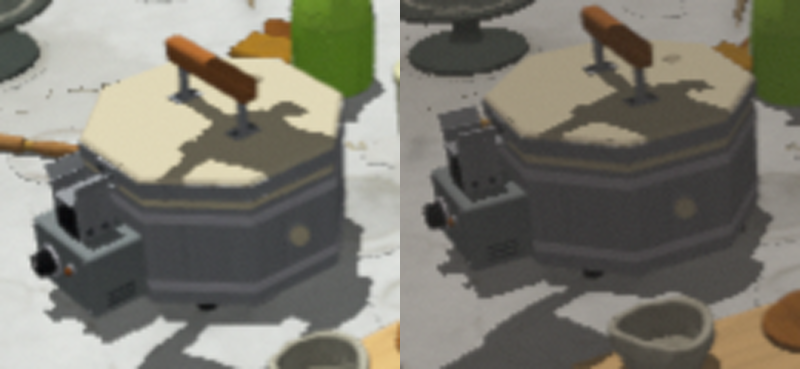

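View pics/wrist14.png

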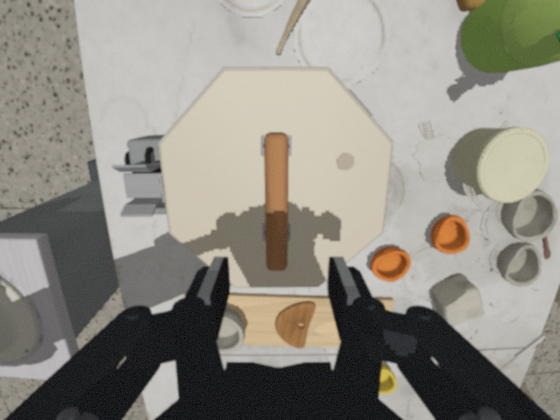

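Run:
```python
from h import *
a=np.radians(0.4)
def W(x,y,z): return [553+x*np.cos(a)-y*np.sin(a),284+x*np.sin(a)+y*np.cos(a),z]
o=[]
for n,(r0,c0) in {'scene':(120,130),'side':(120,155)}.items():
    s=snap(n,n+'15'); im=cv2.imread(f'pics/{n}15.png'); k=4
    im=cv2.resize(im[r0:r0+120,c0:c0+145],None,fx=k,fy=k,interpolation=2)[:, :400*2]
    for z,col in((146,(0,0,255)),(120,(255,0,0))):
        P=[W(127.7*np.cos(t),127.7*np.sin(t),z) for t in np.radians(22.5+45*np.arange(8))]
        u=((proj(s,P)-[c0,r0]+.5)*k).astype(int); cv2.polylines(im,[u],True,col,1)
    P=[W(-118,14,124),W(-170,14,124),W(-170,-14,124),W(-118,-14,124)]
    cv2.polylines(im,[((proj(s,P)-[c0,r0]+.5)*k).astype(int)],True,(0,255,0),1)
    cv2.imwrite(f'pics/ov_{n}.png',im)
print(ctrl.sense()['time'],[ (np.round(q['xyz'],1),round(q['confidence'],2)) for n in('scene','side') for t in ('large_pot','wooden_rib') for q in finder.pinpoint(n,t)[:1]])
```

```text
23.75 [(array([459.5,  17.3,  14.1]), 0.58), (array([587.3,   7.6,  10.1]), 0.63), (array([458.2,  20.2,  13.9]), 0.61), (array([586. ,  10.3,   6.8]), 0.7)]
```

View pics/ov_scene.png

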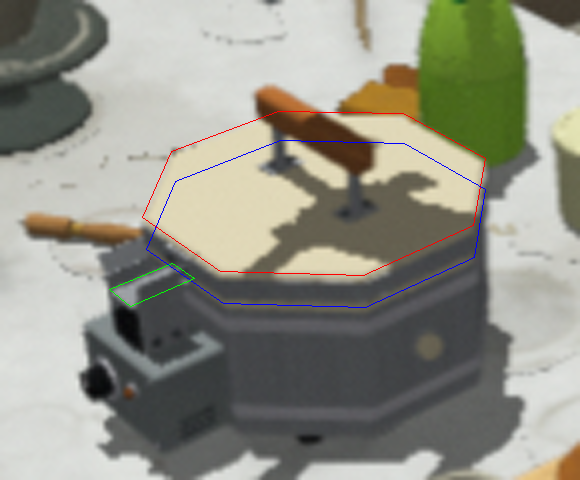

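View pics/ov_side.png

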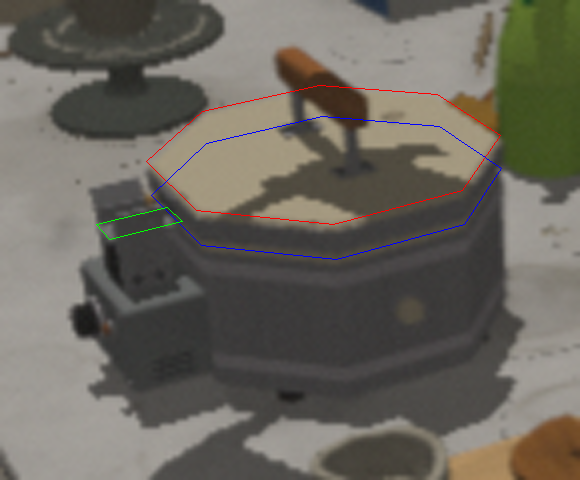

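```bash
python3 -c "
from h import *
print(ticket.hand_in()); print(ctrl.sense()['time'])"
```

```text
the job is handed in; nothing more can be done
None
the job is handed in; nothing more can be done
```

The kiln is loaded and closed, and I handed the job in at about 24 s of the 58 s allowed.

- **Pot:** I took the small grey pinch pot at the far end of the ware board, ignoring the grey, orange and yellow look-alikes. It stands upright on the kiln shelf; the cameras put it at about (553, 284) mm, against a kiln centre of (553, 284).
- **Lid:** I lowered it in small steps. The rim took its weight at the expected height, with only a few newtons on the wrist. In the last scene and side pictures, the outline of a correctly seated lid matched the real one to within a few pixels. No tilt showed, and the tongue lay between the cheeks.
- **Switch pin:** The tongue hides the pin, so I could not see it directly. I infer it is held down from the seated lid height and from a small moment on the wrist, in the right direction, as the tongue came down.
- **Bystanders:** The other pot and the rib stayed on the board, at the positions measured at the start. The gripper was open and more than 100 mm clear of the lid at hand-in.
- **Disagreements:** Position estimates for the kiln and lid differed by 2–5 mm between cameras. Between the cheeks, my first picture-based correction of about 1 mm and 0.4° was wrong in yaw, and I undid the turn after a second measurement.

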